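# Lift the freshly oiled pine cone with tongs

## Robot

A 7-joint arm with a two-finger parallel gripper is mounted at the origin on a cart in front of the work surface, level with it; the furniture and walls round the work are solid. World frame = base frame: x ahead of the robot, y to its left, z up, the work surface at z = 0. Lengths are in m, angles in rad, forces in N, time in s.
With the tool pointing down it reaches from about 0.425 to 0.925 m from the base axis. Payload 6.8 kg.
Tool frame: the origin (TCP) lies on the centre line of the jaws, within the pads' length; the fingertips stand 17 mm ahead of it and the grasp point (between the pads) lies 2 mm behind it (nose_length is the distance from the TCP to the fingertips, in m); z points along the fingers, x is the direction in which the jaws open and shut, and the axes are right-handed (so a half turn about z gives the same grasp; the last joint's range is limited). The gripper opens to 85 mm and grips with 20 to 120 N. Pads are 22 mm wide; open, the fingers measure 114 mm over their backs; the gripper's body (76 mm by 85 mm) begins 54 mm behind the grasp point. The pads swing forward as they close: fully open they stand 13 mm farther back than shut.
Start: joints at [1.034, 0.477, 0.022, 1.555, -0.011, 1.109, -0.083], TCP at [0.281, -0.614, 0.248] pointing down, gripper open.
Joint ranges: [-2.96, 2.96], [-0.34, 2.1], [-1.41, 1.46], [0.24, 2.44], [-1.37, 4.51], [0.17, 1.92], [-2.96, 2.96]. Speed limits (rad/s): [2.39, 2.39, 3.14, 3.14, 3.14, 3.14, 3.14].

## Interface

Orientations are given as a unit quaternion [w, x, y, z].
In Python, from station import * gives the robot as it stands.
- The arm moves only by the tool send_rows, never from a script. Its argument "commands" is a list of rows, each an object with "translation": the shift along the tool's x, y, z in m, a list of three; "rot": the turn, a rotation vector about the tool's x, y, z in degrees, a list of three; "grip": the finger opening in m, from 0 to 0.0854. In form: [{"translation": [tx, ty, tz], "rot": [rx, ry, rz], "grip": grip}, ...]. A call has exactly 5 rows; each row shifts and turns the commanded pose from where the row before left it, along the tool's axes as they then stand; what a row does not reach is not made up. A row lasts 1/12 s, in which the tool goes at most 41.7 mm and 7.16 degrees, less where a joint would pass 70% of its speed; a pose out of reach is approached as far as the arm can. A call with a gripper value outside its range is refused whole. The fingers move at their own pace and stop on an object; "force" is the grip in N (left out, the last holds). Time passes only in rows, so rows that do not move let the fingers close, or fill a call up. It gives the time, the measured TCP pose, the force and the opening at its end, in the units of the state.
- get_obs(): the state, without advancing time (a new reading comes with each control period).
- read_camera(name): name is "scene" or "top" or "wrist"; returns a dict with "pixels" (420x560x3 uint8, red, green, blue), "depth" (420x560 float32, m along the optical axis (not along the pixel's ray), 0 where there is no reading), "mtx" (3x3 intrinsics, pixels), "extrinsics" (4x4, takes a point from camera to world coordinates). Camera axes: x right, y up, looking along -z (the intrinsics and any distortion apply to the point x, -y, -z); pixel columns grow to the right and rows downward; lengths in m; the calibration is good to about 2 mm. A picture is of the moment at which its call begins.
- hand_in(): hands the job in, once; it reports no verdict.
The state is a dict: "t": time; "q": joint angles; "joint_vel": joint speeds; "joint_torque": joint torques, N m; "eef_pos": TCP position; "tool_rot": TCP orientation; "contact_force": force on the tool from outside, world axes, zero at the start; "torque": the same for the moment, N m; "gripper_width": opening from 0.0 (shut) to 1.0 (fully open).
Only numpy, scipy, OpenCV 4.12 (cv2) and the standard library are available. Lean on these libraries where they do the work, as an engineer would, in place of code of your own. Each camera call takes 0.05 s, during which the arm holds its last target.

## Task

The pine cone standing on the white footed dish has just been scented with oil, so the gripper itself must not touch it: pick up the spring tongs, bring their open tips round the cone, squeeze the tongs to close them on it where it stands (do not knock it over or off the dish), and lift it to at least 10 cm above the table. Leave the dry cone, the oil vial and the toy car where they are. Finish while still holding the cone still in the air in the tongs' tips; do not put it or the tongs down.

Things in the scene. Friction and masses are not known exactly. Their poses are not given: they have to be found in the camera images.
- tongs: steel spring tongs lying on edge: the arms lie side by side and close in the horizontal plane. 240 mm long, 22 mm high (mid height z = 11 mm), 80 g. Origin: on the underside, midway between the two black ribbed grips (50 x 22 mm); +x along the tongs to the tips, z up. Arms hinge 100 mm behind the origin; tip pads lie 87 to 123 mm ahead of it. Open at rest: 48 mm wide over the grips, 59 mm clear between tips
- tip_left (a point): middle of the inner face of the left arm's tip pad (moves with the arm)
- tip_right (a point): middle of the inner face of the right arm's tip pad (moves with the arm)
- tongs_left: left (+y) arm of the tongs, with its grip and tip pad; origin at its hinge, on the underside. A spring presses each grip outward with 5 N when open, 7 N when closed on the cone, so squeezing the grips by 3 to 6 mm in all holds the tongs firmly while the tips stay some 50 mm apart
- tongs_right: right (-y) arm, the mirror image; origin at its hinge, on the underside. Both arms always move by equal angles; the tips close 2 mm for each 1 mm that the grips are squeezed, and on the cone the grips are some 33 mm wide over their outsides. The closed stop is at about 14 mm between the tips
- cone: the oiled pine cone (the larger one), brown, 52 mm high, 40 mm across its scales, 20 g, loose, standing upright on the middle of the dish. The scales give: the solid core, on which the tips close, is 28 mm across at 4 mm above its foot, 25 mm at 19 mm, then tapers to the top; take it 20 mm above its foot. Origin: centre of its underside, z up
- dish: white ceramic drip dish on a foot, fixed to the table, 92 mm across; its flat floor is 22 mm and its lip 27 mm above the table. Origin: centre of its underside
- cone_b: dry pine cone (the smaller one), 44 mm high, 35 mm across, standing on the table itself; bystander. Origin: centre of its underside
- vial: upright glass vial with wooden cap, 32 mm across, 80 mm high; bystander. Origin: centre of its underside
- toy_car: wooden toy car, 77 x 100 x 54 mm; bystander. Origin: centre of its underside
There are look-alikes about, which are no part of the job. What is shaped like the cone but pink or turquoise is not meant.

How it is judged:
On the way, in this order (a step that is already met when the one before it is completed fails the run):
1. the tongs are held in the gripper, off the table, with their tips open (contact force between the fingers and tongs above 1 N and height (world z) of tongs above 0.015 m and distance between tip_left and tip_right above 0.032 m), for 0.2 s.
2. both tips press on the cone while it still stands upright on the dish (contact force between each of tongs_left, tongs_right and cone above 0.5 N and height (world z) of cone below 0.04 m and horizontal distance between cone and dish below 0.035 m and angle between cone's own z axis and vertical below 0.35 rad), for 0.2 s.
At the end, for the whole second after the job is handed in: the foot of the oiled cone is at least 100 mm above the table, pressed by both tong arms (over 0.5 N each) and by nothing else, still (under 0.05 m/s), with the tongs held in the gripper; dry cone, vial and toy car within 30 mm of where they stood (height (world z) of cone above 0.1 m and contact force between each of tongs_left, tongs_right and cone above 0.5 N and contact force between the fingers and tongs above 1 N and contact force between each of the fingers, the arm, dish and cone below 0.1 N and linear speed of cone below 0.05 m/s and distance of each of cone_b, vial, toy_car from where it was at the start of the episode below 0.03 m); the arm keeps its last pose, push and grip.
It fails at once if the gripper or arm touches the oiled cone (contact force between any of the fingers, the arm and cone above 0.3 N).
It fails at once if the oiled cone is knocked over, or off the dish on to the table ((angle between cone's own z axis and vertical above 0.8 rad and height (world z) of cone below 0.05 m) or height (world z) of cone below 0.012 m).
It fails at once if a bystander is pushed away or knocked over (distance of any of cone_b, vial, toy_car from where it was at the start of the episode above 0.03 m or angle between any of cone_b, vial, toy_car's own z axis and vertical above 0.5 rad).
It also fails if it takes over 37 s, if anything falls off the work surface, if the arm or the gripper's body presses on something with over 40 N, if the wrist force passes 120 N, or if a joint passes its speed limit or range.

## Working session

There is one attempt and no reset: what is moved stays moved. The work goes in short steps, Python scripts to look and compute and a tool call to move; the robot and the scene stay as the last step left them, time stands still between calls to the robot, and variables do not carry over. Pictures are saved under pics/ and viewed, and the job is handed in when it is done.

Besides the shell and the picture viewer there is one more tool, called by a JSON object that holds its "api" and its "payload". send_rows: Moves the arm, as the interface text tells. Its arguments: {"type":"object","properties":{"commands":{"type":"array","items":{"type":"object","properties":{"translation":{"type":"array","items":{"type":"number"}},"rot":{"type":"array","items":{"type":"number"}},"grip":{"type":"number"}}}},"force":{"type":"number"}},"required":["commands"]}

```bash
ls; mkdir -p pics
python3 - <<'E'
from station import *
import cv2,numpy as np
print(get_obs())
for n in ["scene","top","wrist"]:
    c=read_camera(n); cv2.imwrite(f"pics/{n}0.png",c["pixels"][:,:,::-1]); np.savez(f"{n}0.npz",**c)
    print(n,c["mtx"],c["extrinsics"])
E
```

```text
pics
{'t': 0.0, 'q': array([ 1.03389392,  0.47777979,  0.02232924,  1.55646877, -0.01152208,
        1.10926155, -0.08312336]), 'joint_vel': array([-0.00083293, -0.00091548, -0.00052585,  0.00029532,  0.00047998,
        0.00076323,  0.00010946]), 'joint_torque': array([ 2.27260530e-04, -5.96461308e+01,  1.60800051e+00, -2.81203580e+01,
        1.24869586e-02,  9.36207158e-03, -2.50470765e-05]), 'eef_pos': array([ 0.28042043, -0.61337999,  0.24733177]), 'tool_rot': array([-4.37385315e-04,  8.41361564e-01, -5.40471940e-01, -7.80726816e-04]), 'contact_force': array([0.14630512, 0.34579024, 0.1490965 ]), 'torque': array([-0.00029019,  0.01799439, -0.02440656]), 'gripper_width': 1.0055729305000605}
scene [[435.35819348   0.         277.26078119]
 [  0.         435.35819348 210.08858407]
 [  0.           0.           1.        ]] [[-0.7064677   0.32349518 -0.62948729 -0.09748237]
 [-0.7073357  -0.29246948  0.6435354   0.67340806]
 [ 0.02407478  0.89989581  0.43543993  0.51013253]
 [ 0.          0.          0.          1.        ]]
top [[448.71054989   0.         277.3769325 ]
 [  0.         448.71054989 210.11402886]
 [  0.           0.           1.        ]] [[-0.00861122  0.99923386 -0.03817777  0.5146102 ]
 [-0.99980314 -0.00928606 -0.0175344  -0.04150065]
 [-0.01787549  0.03801926  0.99911711  1.24851382]
 [ 0.          0.          0.          1.        ]]
wrist [[359.47458767   0.         275.07341113]
 [  0.         359.47458767 205.74840765]
 [  0.           0.           1.        ]] [[ 0.41555534  0.86568392  0.27911488  0.35213044]
 [-0.90956548  0.39621299  0.12532322 -0.58132042]
 [-0.00209865 -0.30595199  0.95204463  0.37368656]
 [ 0.          0.          0.          1.        ]]
```

View pics/scene0.png

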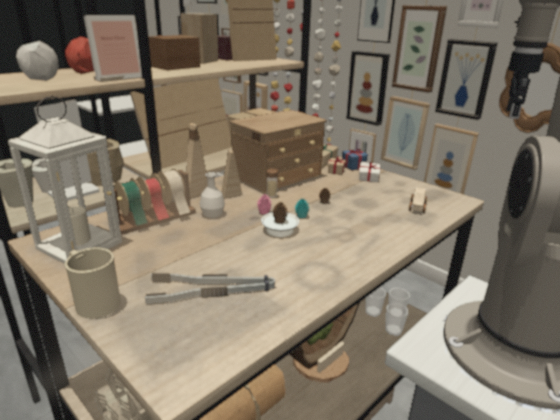

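View pics/top0.png

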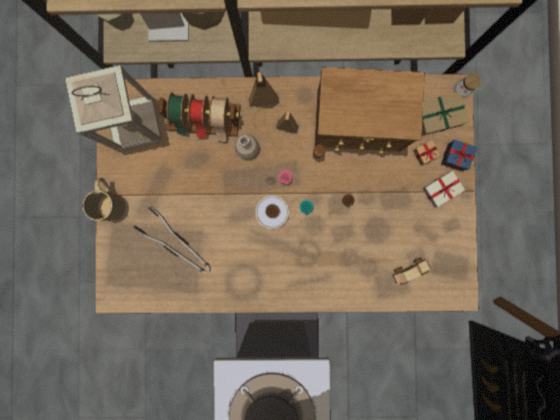

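View pics/wrist0.png

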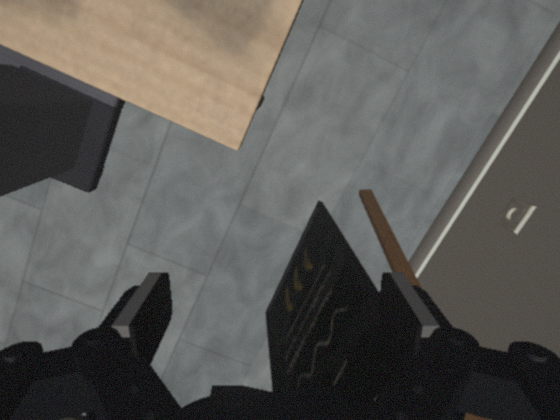

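The hinge appears to be at top-view px (207,268), with the tips splayed at (137,230) and (153,210). The candidates for the cone are all shaped alike:
- brown on the white dish, (272,211)
- pink, (285,177)
- turquoise, (307,207)
- small brown on the table, (348,200)

The one on the dish fits the description, being brown and larger. I'll confirm this in an enlarged crop.

```bash
cat > h.py <<'E'
import numpy as np,cv2
def world(c,u,v,z=None,d=None):
    K=c["mtx"];T=c["extrinsics"]
    r=np.array([(u-K[0,2])/K[0,0],-(v-K[1,2])/K[1,1],-1.0])
    if z is not None:
        rw=T[:3,:3]@r; return T[:3,3]+rw*(z-T[2,3])/rw[2]
    return T[:3,3]+T[:3,:3]@(r*d)
def cloud(c):
    K=c["mtx"];T=c["extrinsics"];d=c["depth"]
    v,u=np.mgrid[:d.shape[0],:d.shape[1]]
    p=np.stack([(u-K[0,2])/K[0,0]*d,-(v-K[1,2])/K[1,1]*d,-d],-1)
    w=p@T[:3,:3].T+T[:3,3]; w[d==0]=np.nan
    return w
def proj(c,p):
    T=c["extrinsics"];q=T[:3,:3].T@(np.asarray(p)-T[:3,3]);K=c["mtx"]
    return np.array([K[0,0]*q[0]/-q[2]+K[0,2],K[1,1]*-q[1]/-q[2]+K[1,2]])
E
python3 - <<'E'
from h import *
t=np.load("top0.npz");s=np.load("scene0.npz")
a=t["pixels"][195:285,120:240,::-1];b=t["pixels"][165:235,255:365,::-1]
c1=s["pixels"][260:310,135:285,::-1];d=s["pixels"][180:245,240:340,::-1]
f=lambda i:cv2.resize(i,(400,300),interpolation=cv2.INTER_CUBIC)
cv2.imwrite("pics/crop1.png",np.vstack([np.hstack([f(a),f(b)]),np.hstack([f(c1),f(d)])]))
W=cloud(t);S=cloud(s)
def st(W,m):
    p=W[m];return np.round(np.nanmedian(p,0),4)
for n,(u,v) in dict(cone=(272,211),pink=(285,177),turq=(307,207),dry=(348,200),vial=(319,151),car=(411,271),vase=(246,147),hinge=(207,268),tipA=(137,228),tipB=(153,210),dishL=(258,211),table=(230,230)).items():
    print(n,np.round(W[v,u],4), np.round(W[v-1:v+2,u-1:u+2,2].max(),4))
m=(W[...,2]>0.012)&(W[...,2]<0.1)&(W[...,0]>.2)&(W[...,0]<.8)&(abs(W[...,1])<.6)
n,l,stt,ct=cv2.connectedComponentsWithStats(m.astype(np.uint8))
for i in range(1,n):
    if stt[i,4]>10:
        p=W[l==i];print(ct[i].round(),stt[i,4],p.mean(0).round(4),p.min(0).round(3),p.max(0).round(3))
E
```

```text
cone [ 0.5574 -0.0067  0.0714] 0.0735
pink [ 0.6498 -0.0417  0.0432] nan
turq [ 0.5682 -0.0999  0.0454] 0.0535
dry [ 0.5863 -0.2107  0.0387] 0.0398
vial [ 0.7129 -0.1312  0.0804] 0.0808
car [ 0.3964 -0.3713  0.0547] 0.0561
vase [0.7263 0.0602 0.0767] 0.0874
hinge [ 0.4028  0.1782 -0.0044] 0.0204
tipA [0.5159 0.3666 0.0205] 0.0241
tipB [0.5652 0.3235 0.0171] 0.0242
dishL [0.5596 0.0332 0.0203] 0.025
table [ 0.5081  0.1132 -0.0029] 0.0012
[203. 128.] 917 [0.785  0.1773 0.0497] [0.754 0.089 0.012] [0.8   0.289 0.1  ]
[288. 126.] 179 [ 0.7867 -0.0511  0.0535] [ 0.778 -0.076  0.013] [ 0.8   -0.021  0.099]
[350. 146.] 747 [ 0.7279 -0.2146  0.0588] [ 0.698 -0.361  0.012] [ 0.799 -0.116  0.1  ]
[440. 125.] 459 [ 0.7856 -0.4607  0.0421] [ 0.764 -0.536  0.012] [ 0.8   -0.413  0.054]
[132. 138.] 700 [0.7637 0.377  0.0316] [0.732 0.303 0.012] [0.8  0.44 0.1 ]
[247. 148.] 377 [0.7285 0.0596 0.0559] [0.704 0.031 0.026] [0.768 0.094 0.09 ]
[244. 141.] 11 [0.7399 0.0651 0.0905] [0.73  0.056 0.079] [0.744 0.07  0.099]
[427. 152.] 359 [ 0.7134 -0.4253  0.0355] [ 0.684 -0.458  0.012] [ 0.744 -0.397  0.054]
[459. 155.] 734 [ 0.703  -0.5087  0.0463] [ 0.665 -0.552  0.012] [ 0.745 -0.473  0.066]
[285. 177.] 156 [ 0.6509 -0.0428  0.0358] [ 0.633 -0.061  0.02 ] [ 0.671 -0.025  0.05 ]
[444. 189.] 793 [ 0.6142 -0.4711  0.0316] [ 0.568 -0.525  0.012] [ 0.663 -0.421  0.046]
[102. 203.] 926 [0.5837 0.4463 0.06  ] [0.537 0.404 0.012] [0.65  0.484 0.1  ]
[348. 200.] 120 [ 0.5868 -0.2123  0.0298] [ 0.571 -0.229  0.014] [ 0.604 -0.197  0.045]
[272. 212.] 867 [ 0.556  -0.0049  0.0288] [ 0.513 -0.049  0.014] [0.6   0.039 0.074]
[306. 207.] 154 [ 0.5689 -0.0984  0.036 ] [ 0.552 -0.117  0.021] [ 0.588 -0.081  0.054]
[173. 243.] 455 [0.4751 0.2674 0.0178] [0.394 0.17  0.012] [0.576 0.382 0.026]
[411. 272.] 531 [ 0.3931 -0.3771  0.0371] [ 0.357 -0.431  0.012] [ 0.428 -0.332  0.059]
```

View pics/crop1.png

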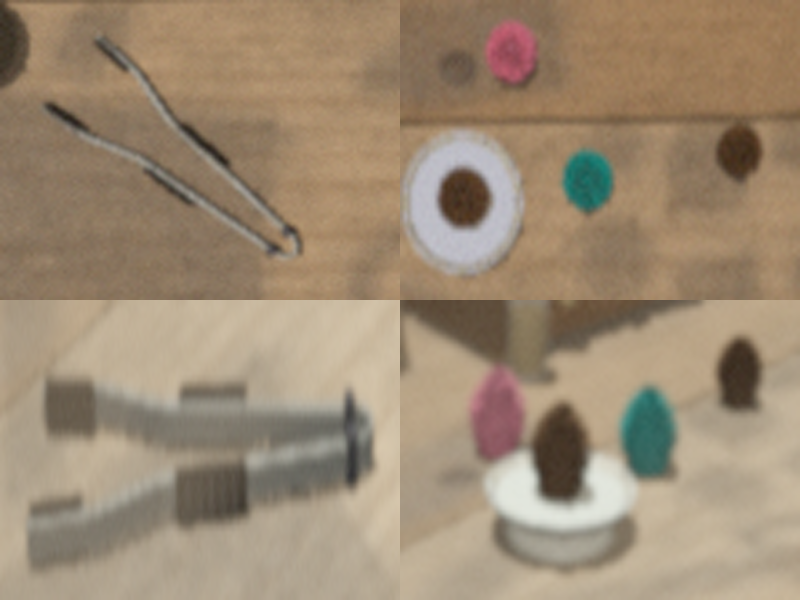

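The crop confirms the target: the brown cone upright on the white dish at top px (272,211). The tongs' hinge is at the lower right, with black tip pads and grips on the arms. Next I'll fit the tongs' pose, using the top camera and the scene camera as a second view.

Run:
```python
from h import *
t=np.load("top0.npz");s=np.load("scene0.npz")
for nm,c,M,pts in (("top",t,lambda x,y:(120+x*.3,195+y*.3),dict(gR=(205,145),gL=(168,183),tR=(112,52),tL=(67,118),hinge=(292,243))),
  ("scene",s,lambda x,y:(135+x*150/400,260+(y-300)*50/300),dict(gR=(213,398),gL=(211,490),tR=(70,405),tL=(50,530),hinge=(362,440)))):
  o={}
  for k,(x,y) in pts.items():
    zz=0.019 if nm=="top" else 0.011
    o[k]=world(c,*M(x,y),z=zz); print(nm,k,np.round(o[k],4))
  g=(o["gR"]+o["gL"])/2; tm=(o["tR"]+o["tL"])/2
  d=tm-o["hinge"];print("grip mid",g.round(4),"tip",tm.round(4),"yaw",np.degrees(np.arctan2(d[1],d[0])),"len",np.linalg.norm(d),"gripsep",np.linalg.norm(o["gR"]-o["gL"]),np.linalg.norm(o["tR"]-o["tL"]))
# PCA-type symmetric fit of depth pts
W=cloud(t);m=(W[...,2]>0.006)&(W[...,2]<.03)
m[:195]=0;m[285:]=0;m[:,:128]=0;m[:,225:]=0
p=W[m][:,:2]
m2,e=p.mean(0),np.linalg.eigh(np.cov(p.T))
print(len(p),m2,e,np.degrees(np.arctan2(e[1][1,1],e[1][0,1])))
d=e[1][:,1];q=(p-m2)@d;print(q.min(),q.max())
# two-ray height of cone top
S=cloud(s);m=(S[...,2]>0.03)&(S[...,2]<.1)&(abs(S[...,0]-.556)<.03)&(abs(S[...,1]+.006)<.03)
print("cone scene",S[m].mean(0),S[m].min(0),S[m].max(0))
m=(W[...,2]>0.035)&(W[...,2]<.1)&(abs(W[...,0]-.556)<.03)&(abs(W[...,1]+.006)<.03)
print("cone top",W[m].mean(0),W[m].min(0),W[m].max(0))
m=(W[...,2]>0.018)&(W[...,2]<.032)&(abs(W[...,0]-.556)<.06)&(abs(W[...,1]+.006)<.06)
print("dish top",W[m].mean(0),W[m].min(0),W[m].max(0))
```

```text
top gR [0.486  0.2441 0.019 ]
top gL [0.455  0.2747 0.019 ]
top tR [0.5634 0.3213 0.019 ]
top tL [0.5092 0.3585 0.019 ]
top hinge [0.4051 0.1724 0.019 ]
grip mid [0.4705 0.2594 0.019 ] tip [0.5363 0.3399 0.019 ] yaw 51.9206033543477 len 0.21274034445882944 gripsep 0.04355530573412549 0.06576515363506047
scene gR [0.4933 0.242  0.011 ]
scene gL [0.454 0.274 0.011]
scene tR [0.5618 0.3215 0.011 ]
scene tL [0.5132 0.3669 0.011 ]
scene hinge [0.4003 0.1772 0.011 ]
grip mid [0.4736 0.258  0.011 ] tip [0.5375 0.3442 0.011 ] yaw 50.59582649627152 len 0.2161326421029372 gripsep 0.05061504953735628 0.06646355562151424
557 [0.47723941 0.2689021 ] EighResult(eigenvalues=array([0.00082814, 0.00481942]), eigenvectors=array([[-0.77617061,  0.63052294],
       [ 0.63052294,  0.77617061]])) 50.911285076128074
-0.1264232418998675 0.1280754847343969
cone scene [ 0.55406589 -0.00215602  0.05106197] [ 0.53806642 -0.02279691  0.03041874] [0.57548641 0.01221837 0.07463206]
cone top [ 0.55809679 -0.00636922  0.05837433] [ 0.53950247 -0.02471867  0.04164594] [0.57707224 0.01291775 0.07390481]
dish top [ 0.55588268 -0.00448562  0.02242754] [ 0.51262769 -0.0490385   0.0180239 ] [0.60049088 0.0386127  0.0302719 ]
```

{"api": "send_rows", "payload": {"commands": [{"translation": [-0.019,-0.025,0],"rot": [0,0,0],"grip": 0.085},{"translation": [-0.019,-0.025,0],"rot": [0,0,0],"grip": 0.085},{"translation": [-0.019,-0.025,0],"rot": [0,0,0],"grip": 0.085},{"translation": [-0.019,-0.025,0],"rot": [0,0,0],"grip": 0.085},{"translation": [-0.019,-0.025,0],"rot": [0,0,0],"grip": 0.085}]}}

```text
t: 0.57
eef_pos: [0.3552, -0.474, 0.248]
tool_rot: [-0.0, 0.841, -0.541, -0.0]
contact_force: [1.1, -0.8, -0.1]
gripper_width: 0.992
```

{"api": "send_rows", "payload": {"commands": [{"translation": [-0.019,-0.025,0],"rot": [0,0,0],"grip": 0.085},{"translation": [-0.019,-0.025,0],"rot": [0,0,0],"grip": 0.085},{"translation": [-0.019,-0.025,0],"rot": [0,0,0],"grip": 0.085},{"translation": [-0.019,-0.025,0],"rot": [0,0,0],"grip": 0.085},{"translation": [-0.019,-0.025,0],"rot": [0,0,0],"grip": 0.085}]}}

```text
t: 0.98
eef_pos: [0.4294, -0.3357, 0.2482]
tool_rot: [0.0, 0.841, -0.541, -0.0]
contact_force: [0.6, -0.4, -0.1]
gripper_width: 0.997
```

{"api": "send_rows", "payload": {"commands": [{"translation": [-0.019,-0.025,0],"rot": [0,0,0],"grip": 0.085},{"translation": [-0.019,-0.025,0],"rot": [0,0,0],"grip": 0.085},{"translation": [-0.019,-0.025,0],"rot": [0,0,0],"grip": 0.085},{"translation": [-0.019,-0.025,0],"rot": [0,0,0],"grip": 0.085},{"translation": [-0.019,-0.025,0],"rot": [0,0,0],"grip": 0.085}]}}

```text
t: 1.4
eef_pos: [0.5035, -0.1973, 0.2482]
tool_rot: [0.0, 0.841, -0.541, -0.0]
contact_force: [0.2, -0.3, -0.3]
gripper_width: 0.994
```

{"api": "send_rows", "payload": {"commands": [{"translation": [-0.0285,-0.0108,0],"rot": [0,0,0],"grip": 0.085},{"translation": [-0.0285,-0.0108,0],"rot": [0,0,0],"grip": 0.085},{"translation": [-0.0285,-0.0108,0],"rot": [0,0,0],"grip": 0.085},{"translation": [-0.0285,-0.0108,0],"rot": [0,0,0],"grip": 0.085},{"translation": [-0.0285,-0.0108,0],"rot": [0,0,0],"grip": 0.085}]}}

```text
t: 1.82
eef_pos: [0.4926, -0.0454, 0.2482]
tool_rot: [0.0, 0.841, -0.541, -0.0]
contact_force: [0.1, 0.0, -0.4]
gripper_width: 0.994
```

{"api": "send_rows", "payload": {"commands": [{"translation": [-0.0285,-0.0108,0],"rot": [0,0,0],"grip": 0.085},{"translation": [-0.0285,-0.0108,0],"rot": [0,0,0],"grip": 0.085},{"translation": [-0.0285,-0.0108,0],"rot": [0,0,0],"grip": 0.085},{"translation": [-0.0285,-0.0108,0],"rot": [0,0,0],"grip": 0.085},{"translation": [-0.0285,-0.0108,0],"rot": [0,0,0],"grip": 0.085}]}}

```text
t: 2.23
eef_pos: [0.4825, 0.1066, 0.2482]
tool_rot: [0.0, 0.841, -0.541, 0.0]
contact_force: [0.5, 0.0, -0.2]
gripper_width: 0.994
```

{"api": "send_rows", "payload": {"commands": [{"translation": [-0.0285,-0.0108,0],"rot": [0,0,0],"grip": 0.085},{"translation": [-0.0285,-0.0108,0],"rot": [0,0,0],"grip": 0.085},{"translation": [-0.0285,-0.0108,0],"rot": [0,0,0],"grip": 0.085},{"translation": [-0.0285,-0.0108,0],"rot": [0,0,0],"grip": 0.085},{"translation": [-0.0285,-0.0108,0],"rot": [0,0,0],"grip": 0.085}]}}

```text
t: 2.65
eef_pos: [0.4724, 0.2586, 0.2482]
tool_rot: [0.0, 0.841, -0.541, 0.0]
contact_force: [-0.2, -0.2, -0.6]
gripper_width: 0.996
```

{"api": "send_rows", "payload": {"commands": [{"translation": [0,0,0.01],"rot": [0,0,-5.2],"grip": 0.085},{"translation": [0,0,0.01],"rot": [0,0,-5.2],"grip": 0.085},{"translation": [0,0,0.01],"rot": [0,0,-5.2],"grip": 0.085},{"translation": [0,0,0.01],"rot": [0,0,-5.2],"grip": 0.085},{"translation": [0,0,0.01],"rot": [0,0,-5.2],"grip": 0.085}]}}

```text
t: 3.07
eef_pos: [0.4726, 0.2573, 0.1976]
tool_rot: [0.0, 0.942, -0.335, -0.0]
contact_force: [0.2, 0.1, -0.4]
gripper_width: 0.995
```

Run:
```python
from station import *
from h import *
o=get_obs();print(o["eef_pos"],o["tool_rot"],o["q"])
c=read_camera("wrist"); cv2.imwrite("pics/wrist1.png",c["pixels"][:,:,::-1]); np.savez("wrist1.npz",**c)
```

```text
[0.4726422  0.25729604 0.19763167] [ 1.69208753e-04  9.42149070e-01 -3.35194104e-01 -1.15735876e-04] [-0.17925123  0.36024398 -0.53304964  1.90569811  0.22451887  0.93479314
 -1.50226398]
```

View pics/wrist1.png

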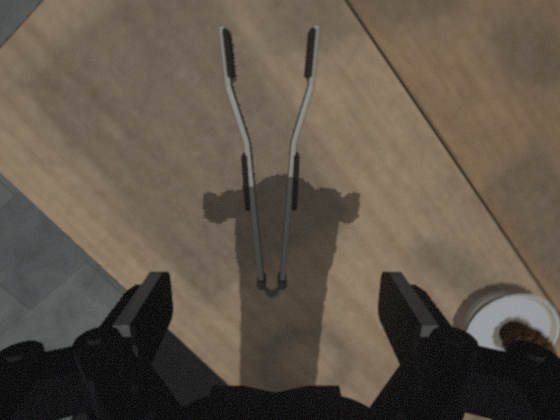

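The wrist view shows the tongs clearly, with grips at (247,182) and (296,182), hinge near (272,288), and tip pads at (230,53) and (312,53). I'll measure their pose from this view.

Run:
```python
from h import *
c=np.load("wrist1.npz");W=cloud(c)
P={k:world(c,*v,z=0.021) for k,v in dict(gl=(247,182),gr=(296,182),h=(272,282),tl=(230,53),tr=(312,53)).items()}
for k in P:print(k,P[k].round(4))
g=(P["gl"]+P["gr"])/2;t=(P["tl"]+P["tr"])/2;d=t-P["h"]
print(g,t,np.degrees(np.arctan2(d[1],d[0])),np.linalg.norm(d),np.linalg.norm(P["gl"]-P["gr"]))
print("tip->mid",np.linalg.norm(t-g))
# depth heights of tongs
m=(W[...,2]>0.006)&(W[...,2]<.035);m[:,:210]=0;m[:,330:]=0;m[300:]=0
print(np.percentile(W[m][:,2],[10,50,90,99]), np.nanmedian(W[230:260,180:220,2]), m.sum())
p=W[m][:,:2]; e=np.linalg.eigh(np.cov(p.T));dd=e[1][:,1];print(np.degrees(np.arctan2(dd[1],dd[0])))
q=(p-p.mean(0))@dd
print("ends",p.mean(0)+q.min()*dd,p.mean(0)+q.max()*dd)
# height by triangulating grip mid top vs wrist
t0=np.load("top0.npz")
def ray(c,u,v):
    a=world(c,u,v,z=0.0);b=world(c,u,v,z=0.1);return a,(b-a)/np.linalg.norm(b-a)
for n,(uw,vw),(ut,vt) in (("tl",(230,53),(140.1,230.4)),("tr",(312,53),(153.6,210.6)),("gl",(247,182),(170.4,249.9)),("gr",(296,182),(181.5,238.5))):
    a,d1=ray(c,uw,vw);b,d2=ray(t0,ut,vt)
    s=np.linalg.lstsq(np.stack([d1,-d2],1),b-a,rcond=None)[0];print(n,(a+s[0]*d1).round(4),(b+s[1]*d2).round(4))
```

```text
gl [0.4557 0.2745 0.021 ]
gr [0.4886 0.2477 0.021 ]
h [0.4106 0.1853 0.021 ]
tl [0.5126 0.3614 0.021 ]
tr [0.5621 0.3211 0.021 ]
[0.47213025 0.261127   0.021     ] [0.53734002 0.34125327 0.021     ] 50.89039047789051 0.2009916697783518 0.04246141141463794
tip->mid 0.10330794820081056
[0.01478677 0.01879087 0.02252585 0.02359818] 0.0006345525404891361 4838
51.028731021662196
ends [0.39706067 0.16998962] [0.5491052 0.3579416]
tl [ 0.5119  0.3646 -0.0013] [ 0.5091  0.3651 -0.0012]
tr [0.5624 0.3211 0.0183] [0.5634 0.3214 0.0184]
gl [0.4554 0.2744 0.0197] [0.4551 0.2745 0.0198]
gr [0.4875 0.2455 0.0114] [0.4859 0.2458 0.0116]
```

Run:
```python
import station
print([n for n in dir(station) if not n.startswith('_')]); print(getattr(station,'nose_length',None))
from h import *
c=np.load("wrist1.npz");W=cloud(c)
for u,v in ((150,280),(155,276),(165,285),(165,300),(165,315),(140,300),(395,285),(400,280),(410,300)):
    print(u,v,W[v,u].round(4), c["depth"][v,u])
```

```text
['PlanningError', 'get_obs', 'hand_in', 'nose_length', 'read_camera']
0.017
150 280 [0.4435 0.295  0.2044] 0.13439243
155 276 [0.4446 0.2945 0.2019] 0.13670786
165 285 [0.445  0.2894 0.2022] 0.13750975
165 300 [0.4409 0.2849 0.203 ] 0.1386369
165 315 [0.4382 0.281  0.2059] 0.1372928
140 300 [0.4446 0.2944 0.2182] 0.12126993
395 285 [0.5136 0.2379 0.208 ] 0.13092972
400 280 [0.516  0.2367 0.2055] 0.13309482
410 300 [0.5152 0.2374 0.2189] 0.12033059
```

{"api": "send_rows", "payload": {"commands": [{"translation": [-0.0013,-0.0012,0.03],"rot": [0,0,0],"grip": 0.085},{"translation": [-0.0013,-0.0012,0.03],"rot": [0,0,0],"grip": 0.085},{"translation": [0,0,0.03],"rot": [0,0,0],"grip": 0.085},{"translation": [0,0,0.03],"rot": [0,0,0],"grip": 0.085},{"translation": [0,0,0.02],"rot": [0,0,0],"grip": 0.085}]}}

```text
t: 3.53
eef_pos: [0.4714, 0.26, 0.0559]
tool_rot: [0.001, 0.941, -0.338, -0.001]
contact_force: [0.6, 0.1, -0.3]
gripper_width: 0.993
```

Run:
```python
from station import *
from h import *
c=read_camera("wrist"); cv2.imwrite("pics/wrist2.png",c["pixels"][:,:,::-1]); np.savez("wrist2.npz",**c)
```

```text
(no output)
```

View pics/wrist2.png

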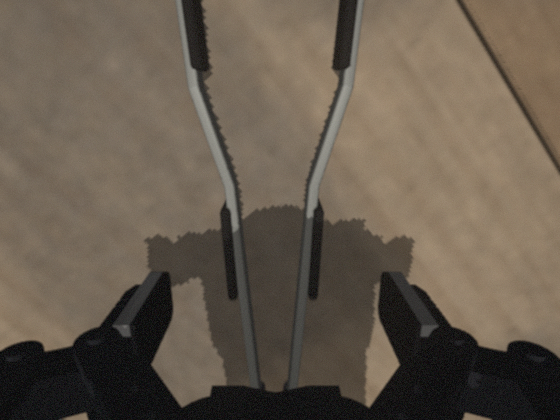

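{"api": "send_rows", "payload": {"commands": [{"translation": [0,0,0.01],"rot": [0,0,0],"grip": 0.085},{"translation": [0,0,0.01],"rot": [0,0,0],"grip": 0.085},{"translation": [0,0,0.01],"rot": [0,0,0],"grip": 0.085},{"translation": [0,0,0.007],"rot": [0,0,0],"grip": 0.085},{"translation": [0,0,0],"rot": [0,0,0],"grip": 0.07}], "force": 20}}

```text
t: 4.0
eef_pos: [0.472, 0.2605, 0.0205]
tool_rot: [0.0, 0.941, -0.338, -0.0]
contact_force: [-0.3, -0.0, -0.4]
gripper_width: 0.88
```

{"api": "send_rows", "payload": {"commands": [{"translation": [0,0,0],"rot": [0,0,0],"grip": 0.058},{"translation": [0,0,0],"rot": [0,0,0],"grip": 0.055},{"translation": [0,0,0],"rot": [0,0,0],"grip": 0.052},{"translation": [0,0,0],"rot": [0,0,0],"grip": 0.05},{"translation": [0,0,0],"rot": [0,0,0],"grip": 0.05}]}}

```text
t: 4.42
eef_pos: [0.4725, 0.2612, 0.0217]
tool_rot: [-0.0, 0.941, -0.337, 0.0]
contact_force: [0.2, 0.1, 0.5]
gripper_width: 0.586
```

Run:
```python
from station import *
from h import *
o=get_obs();print(o["eef_pos"],o["gripper_width"]*.0854,o["contact_force"])
c=read_camera("wrist"); cv2.imwrite("pics/wrist3.png",c["pixels"][:,:,::-1]); np.savez("wrist3.npz",**c)
```

```text
[0.47252794 0.26120317 0.02174474] 0.05006729562189834 [0.22244789 0.10174082 0.51953345]
```

View pics/wrist3.png

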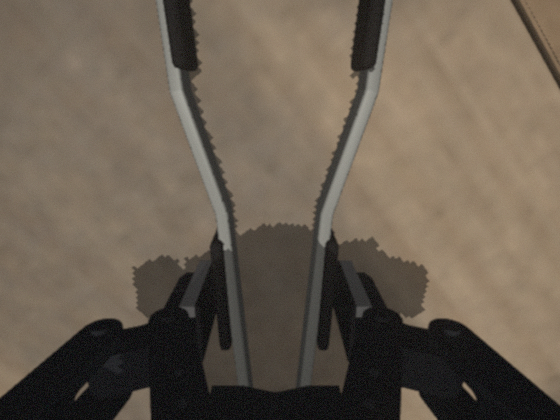

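{"api": "send_rows", "payload": {"commands": [{"translation": [0,0,0.003],"rot": [0,0,0],"grip": 0.05},{"translation": [0,0,0],"rot": [0,0,0],"grip": 0.047},{"translation": [0,0,0],"rot": [0,0,0],"grip": 0.045},{"translation": [0,0,0],"rot": [0,0,0],"grip": 0.044},{"translation": [0,0,0],"rot": [0,0,0],"grip": 0.044}]}}

```text
t: 4.88
eef_pos: [0.4728, 0.2611, 0.0187]
tool_rot: [-0.0, 0.941, -0.337, 0.0]
contact_force: [-0.8, 0.1, 6.1]
gripper_width: 0.521
```

Run:
```python
from station import *
from h import *
o=get_obs();print(o["eef_pos"],o["gripper_width"]*.0854,o["contact_force"])
c=read_camera("wrist"); cv2.imwrite("pics/wrist4.png",c["pixels"][:,:,::-1]); np.savez("wrist4.npz",**c)
```

```text
[0.47284349 0.26108749 0.018733  ] 0.04452790173971757 [-0.82077258  0.13018911  6.09200981]
```

View pics/wrist4.png

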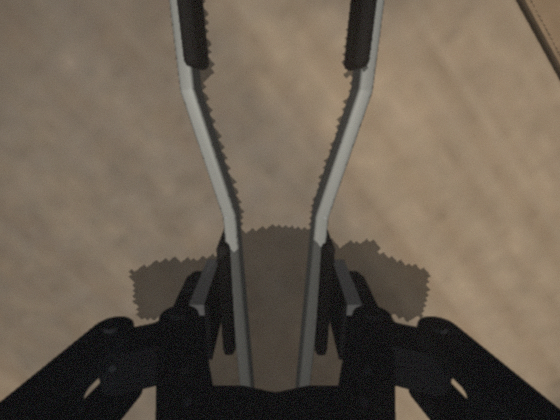

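{"api": "send_rows", "payload": {"commands": [{"translation": [0,0,-0.004],"rot": [0,0,0],"grip": 0.044},{"translation": [0,0,-0.008],"rot": [0,0,0],"grip": 0.044},{"translation": [0,0,-0.012],"rot": [0,0,0],"grip": 0.044},{"translation": [0,0,-0.012],"rot": [0,0,0],"grip": 0.044},{"translation": [0,0,-0.008],"rot": [0,0,0],"grip": 0.044}]}}

```text
t: 5.35
eef_pos: [0.4729, 0.2612, 0.0642]
tool_rot: [-0.001, 0.941, -0.337, 0.001]
contact_force: [1.0, 0.5, -0.8]
gripper_width: 0.519
```

Run:
```python
from station import *
from h import *
o=get_obs();print(o["eef_pos"],o["gripper_width"]*.0854,o["contact_force"])
c=read_camera("wrist"); cv2.imwrite("pics/wrist5.png",c["pixels"][:,:,::-1]); np.savez("wrist5.npz",**c)
```

```text
[0.47285261 0.26121053 0.06422651] 0.044357931076423426 [ 1.04404086  0.47188699 -0.78197943]
```

View pics/wrist5.png

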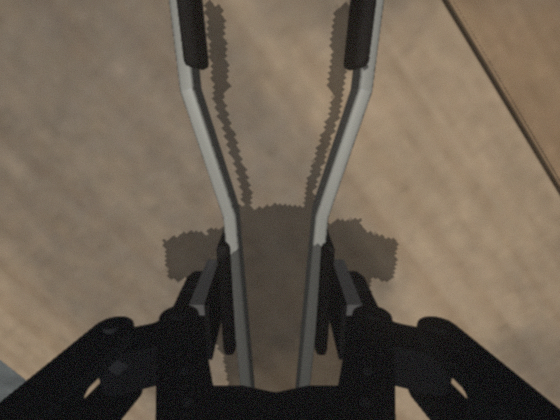

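{"api": "send_rows", "payload": {"commands": [{"translation": [0,0,-0.013],"rot": [0,0,6.4],"grip": 0.044},{"translation": [0,0,-0.013],"rot": [0,0,6.4],"grip": 0.044},{"translation": [0,0,-0.013],"rot": [0,0,6.4],"grip": 0.044},{"translation": [0,0,-0.013],"rot": [0,0,6.4],"grip": 0.044},{"translation": [0,0,-0.013],"rot": [0,0,6.4],"grip": 0.044}]}}

```text
t: 5.82
eef_pos: [0.4723, 0.2608, 0.1283]
tool_rot: [-0.0, 0.81, -0.586, -0.0]
contact_force: [0.7, -0.1, -0.5]
gripper_width: 0.516
```

{"api": "send_rows", "payload": {"commands": [{"translation": [0,0,0],"rot": [0,0,6.4],"grip": 0.044},{"translation": [0,0,0],"rot": [0,0,6.4],"grip": 0.044},{"translation": [0,0,0],"rot": [0,0,6.4],"grip": 0.044},{"translation": [0,0,0],"rot": [0,0,6.4],"grip": 0.044},{"translation": [0,0,0],"rot": [0,0,6.4],"grip": 0.044}]}}

```text
t: 6.23
eef_pos: [0.4723, 0.2609, 0.1277]
tool_rot: [0.0, -0.617, 0.787, 0.0]
contact_force: [-0.3, 0.2, -0.1]
gripper_width: 0.515
```

{"api": "send_rows", "payload": {"commands": [{"translation": [0,0,0],"rot": [0,0,6.4],"grip": 0.044},{"translation": [0,0,0],"rot": [0,0,6.4],"grip": 0.044},{"translation": [0,0,0],"rot": [0,0,6.4],"grip": 0.044},{"translation": [0,0,0],"rot": [0,0,6.4],"grip": 0.044},{"translation": [0,0,0],"rot": [0,0,6.4],"grip": 0.044}]}}

```text
t: 6.65
eef_pos: [0.4721, 0.2605, 0.1273]
tool_rot: [-0.0, -0.376, 0.927, 0.001]
contact_force: [-1.1, -0.5, -2.6]
gripper_width: 0.516
```

Run:
```python
from station import *
from h import *
o=get_obs();print(o["eef_pos"],o["tool_rot"],o["q"],o["gripper_width"]*.0854)
c=read_camera("wrist"); cv2.imwrite("pics/wrist6.png",c["pixels"][:,:,::-1]); np.savez("wrist6.npz",**c)
c=read_camera("top"); cv2.imwrite("pics/top6.png",c["pixels"][120:330,100:380,::-1].repeat(2,0).repeat(2,1)); np.savez("top6.npz",**c)
w=o["tool_rot"];a=2*np.arctan2(w[2],w[1]);x=np.array([np.cos(a),np.sin(a)]);y=np.array([np.sin(a),-np.cos(a)])
phi=a+np.pi/2;print(np.degrees(a),np.degrees(phi))
for n,t in (("tip 0.105",np.array([.556,-.0055])-.105*np.array([np.cos(phi),np.sin(phi)])),):
    d=t-o["eef_pos"][:2];print(t,d,d@x,d@y)
```

```text
[0.47207202 0.26047806 0.12734489] [-3.53030518e-04 -3.76217546e-01  9.26530534e-01  1.18466595e-03] [-0.66125937  0.40797368  0.05307341  1.99049775 -0.03472383  0.74408979
 -2.95715102] 0.044084891495004525
224.19920478077057 314.19920478077063
[0.48279871 0.06977663] [ 0.01072669 -0.19070143] 0.1252583022481716 -0.1441958846601873
```

View pics/wrist6.png

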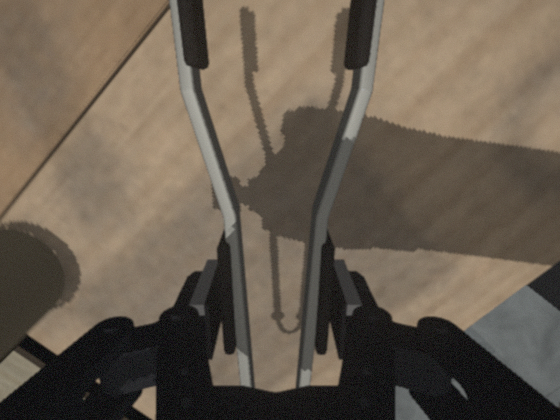

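View pics/top6.png

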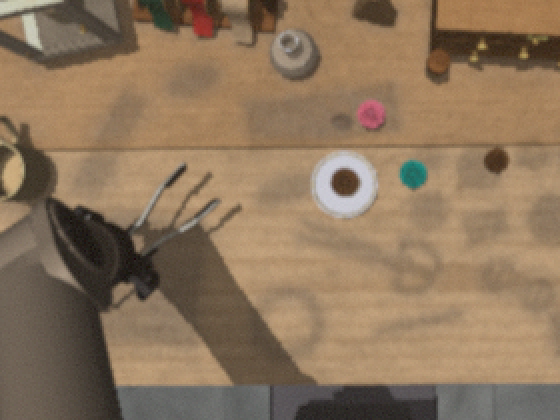

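The last joint is near its limit (-2.957). I'll turn the tool back about 14° and then go over the cone, which moves that joint away from its limit.

{"api": "send_rows", "payload": {"commands": [{"translation": [0,0,0],"rot": [0,0,-4],"grip": 0.044},{"translation": [0,0,0],"rot": [0,0,-4],"grip": 0.044},{"translation": [0,0,0],"rot": [0,0,-4],"grip": 0.044},{"translation": [0,0,0],"rot": [0,0,-2],"grip": 0.044},{"translation": [0,0,0],"rot": [0,0,0],"grip": 0.044}]}}

```text
t: 7.17
eef_pos: [0.4721, 0.2611, 0.1275]
tool_rot: [0.0, -0.491, 0.871, 0.0]
contact_force: [0.1, -0.2, -1.2]
gripper_width: 0.515
```

```bash
cat > go.py <<'E'
import sys
from station import *
from h import *
def to(reach,cone=(.556,-.0055)):
    o=get_obs();w=o["tool_rot"];a=2*np.arctan2(w[2],w[1]);x=np.array([np.cos(a),np.sin(a)]);y=np.array([np.sin(a),-np.cos(a)])
    phi=a+np.pi/2;print("pos",o["eef_pos"].round(4),"phi",np.degrees(phi),"q7",o["q"][6],"w",o["gripper_width"]*.0854)
    t=np.array(cone)-reach*np.array([np.cos(phi),np.sin(phi)])
    d=t-o["eef_pos"][:2];print("target",t,"tx,ty",(d@x).round(4),(d@y).round(4))
if __name__=="__main__": to(float(sys.argv[1]))
E
python3 go.py 0.105
```

```text
pos [0.4721 0.2611 0.1275] phi 328.8620893694498 q7 -2.7375724341251426 w 0.04400151364847269
target [0.46612786 0.04879548] tx,ty 0.1848 -0.1047
```

{"api": "send_rows", "payload": {"commands": [{"translation": [0.0185,-0.0105,0],"rot": [0,0,0],"grip": 0.044},{"translation": [0.0185,-0.0105,0],"rot": [0,0,0],"grip": 0.044},{"translation": [0.0185,-0.0105,0],"rot": [0,0,0],"grip": 0.044},{"translation": [0.0185,-0.0105,0],"rot": [0,0,0],"grip": 0.044},{"translation": [0.0185,-0.0105,0],"rot": [0,0,0],"grip": 0.044}]}}

```text
t: 7.58
eef_pos: [0.4687, 0.1538, 0.1275]
tool_rot: [0.0, -0.49, 0.872, 0.0]
contact_force: [-0.3, 0.2, -0.5]
gripper_width: 0.516
```

{"api": "send_rows", "payload": {"commands": [{"translation": [0.0185,-0.0105,0],"rot": [0,0,0],"grip": 0.044},{"translation": [0.0185,-0.0105,0],"rot": [0,0,0],"grip": 0.044},{"translation": [0.0185,-0.0105,0],"rot": [0,0,0],"grip": 0.044},{"translation": [0.0185,-0.0105,0],"rot": [0,0,0],"grip": 0.044},{"translation": [0.0185,-0.0105,0],"rot": [0,0,0],"grip": 0.044}]}}

```text
t: 8.0
eef_pos: [0.4653, 0.0475, 0.1275]
tool_rot: [0.0, -0.49, 0.872, 0.0]
contact_force: [-0.1, -0.3, -0.9]
gripper_width: 0.515
```

{"api": "send_rows", "payload": {"commands": [{"translation": [0,0,0],"rot": [0,0,0],"grip": 0.044},{"translation": [0,0,0],"rot": [0,0,0],"grip": 0.044},{"translation": [0,0,0],"rot": [0,0,0],"grip": 0.044},{"translation": [0,0,0],"rot": [0,0,0],"grip": 0.044},{"translation": [0,0,0],"rot": [0,0,0],"grip": 0.044}]}}

```text
t: 8.42
eef_pos: [0.4656, 0.0494, 0.1274]
tool_rot: [0.0, -0.49, 0.872, 0.0]
contact_force: [0.2, -0.3, -0.7]
gripper_width: 0.515
```

Run:
```python
from station import *
from h import *
from go import to
to(.105)
I=[]
for n in ("wrist","top","scene"):
    c=read_camera(n); np.savez(n+"7.npz",**c); cv2.imwrite(f"pics/{n}7.png",c["pixels"][:,:,::-1]); I.append(c["pixels"][:,:,::-1])
f=lambda i:cv2.resize(i,(400,300),interpolation=cv2.INTER_CUBIC)
cv2.imwrite("pics/pair7.png",np.hstack([f(I[1][160:250,220:340]),f(I[2][150:270,200:360])]))
```

```text
pos [0.4656 0.0494 0.1274] phi 328.6828687613852 q7 -2.3323634456068323 w 0.04394145354627644
target [0.46629814 0.04907633] tx,ty -0.0001 -0.0008
```

View pics/wrist7.png

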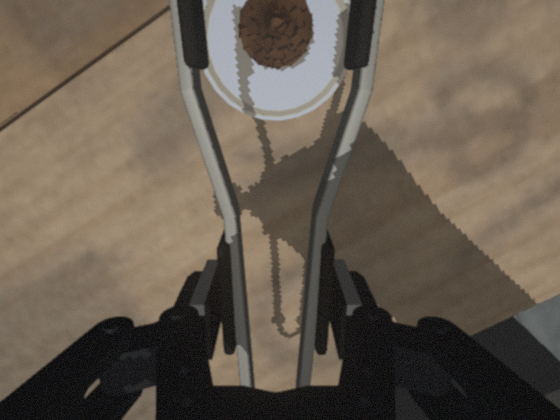

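View pics/pair7.png

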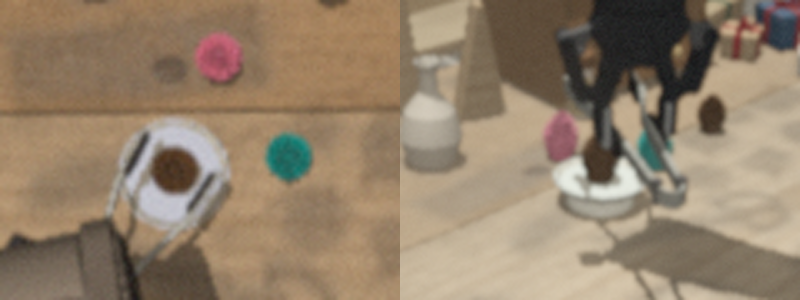

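Run:
```python
from h import *
from go import to
c=np.load("wrist7.npz");W=cloud(c);px=c["pixels"].astype(int)
hsv=cv2.cvtColor(c["pixels"],cv2.COLOR_RGB2HSV)
m=(W[...,2]>0.035)&(W[...,2]<0.085)&(np.hypot(W[...,0]-.556,W[...,1]+.0055)<.04)
p=W[m];print("cone",m.sum(),p.mean(0),p.min(0),p.max(0)); hi=p[p[:,2]>p[:,2].max()-.008];print("apex",hi.mean(0))
v,u=np.nonzero(m);print(u.min(),u.max(),v.min(),v.max())
# tips: z around .10-.135
m=(W[...,2]>0.10)&(W[...,2]<0.14);m[100:]=0
for s,e in ((150,276),(276,400)):
    mm=m.copy();mm[:,:s]=0;mm[:,e:]=0;p=W[mm];print("tip",mm.sum(),p.mean(0),p.min(0),p.max(0))
phi=np.radians(328.7);d=np.array([np.cos(phi),np.sin(phi)]);n=np.array([-d[1],d[0]])
E=np.array([.4656,.0494])
p=W[m][:,:2]-E;print("along",(p@d).min(),(p@d).max(),"lat",(p@n).min(),(p@n).max())
for v in (10,30,50):
    r=W[v];k=(r[:,2]>.1)&(r[:,2]<.14);q=r[k][:,:2]-E;l=q@n;print(v,"L",l[l>0].min(),l[l>0].max(),"R",l[l<0].max(),l[l<0].min(),"al",(q@d).mean(),r[k][:,2].max())
a=np.array([.556,-.0055])-E;print("cone rel",a@d,a@n, "apex", (hi.mean(0)[:2]-E)@d,(hi.mean(0)[:2]-E)@n)
for n_ in("top7","top0"):
    t=np.load(n_+".npz");W=cloud(t);
    m=(W[...,2]>0.04)&(W[...,2]<.08)&(np.hypot(W[...,0]-.556,W[...,1]+.0055)<.024);p=W[m];print(n_,p.mean(0),(p.min(0)+p.max(0))/2)
```

```text
cone 4264 [ 0.55610111 -0.00597735  0.06080593] [ 0.53938378 -0.0272079   0.04195576] [0.57705081 0.0118705  0.07574775]
apex [ 0.55901639 -0.00817997  0.07003911]
238 313 0 68
tip 2936 [0.55881615 0.02491241 0.12662609] [0.5436402  0.01460528 0.11075994] [0.57302624 0.03628176 0.13387614]
tip 2969 [ 0.52966609 -0.02296586  0.12654013] [ 0.51403054 -0.03467736  0.11073763] [ 0.54455751 -0.01272526  0.1333739 ]
along 0.07563876334081224 0.10852936091776817 lat -0.03432130489944086 0.03325021034937627
10 L 0.024797085337798615 0.03267745870654263 R -0.025970746711748087 -0.033666016627035805 al 0.10267546567774716 0.1337814183373811
30 L 0.024430069473471174 0.032364146103778364 R -0.02561154346118037 -0.033942703145302545 al 0.09700074667007424 0.13223039097695866
50 L 0.024150464044746307 0.03238344946340023 R -0.02537757166143693 -0.03311376360339321 al 0.09114328914973899 0.1330867996086553
cone rel 0.10576467748619088 5.473793961654213e-05 apex 0.10973435616025727 -0.0006681177282332905
top7 [ 0.55809889 -0.00619127  0.05802839] [ 0.55832926 -0.00592093  0.05727516]
top0 [ 0.55809679 -0.00636922  0.05837433] [ 0.55828735 -0.00590046  0.05777538]
```

{"api": "send_rows", "payload": {"commands": [{"translation": [0,-0.0025,0.008],"rot": [0,0,0],"grip": 0.044},{"translation": [0,0,0.008],"rot": [0,0,0],"grip": 0.044},{"translation": [0,0,0.008],"rot": [0,0,0],"grip": 0.044},{"translation": [0,0,0.008],"rot": [0,0,0],"grip": 0.044},{"translation": [0,0,0.006],"rot": [0,0,0],"grip": 0.044}]}}

```text
t: 8.98
eef_pos: [0.4669, 0.0468, 0.0879]
tool_rot: [-0.001, -0.489, 0.872, 0.0]
contact_force: [0.3, -0.3, -0.8]
gripper_width: 0.519
```

{"api": "send_rows", "payload": {"commands": [{"translation": [0,0,0],"rot": [0,0,0],"grip": 0.044},{"translation": [0,0,0.006],"rot": [0,0,0],"grip": 0.044},{"translation": [0,0,0.006],"rot": [0,0,0],"grip": 0.044},{"translation": [0,0,0.004],"rot": [0,0,0],"grip": 0.044},{"translation": [0,0,0],"rot": [0,0,0],"grip": 0.044}]}}

```text
t: 9.4
eef_pos: [0.4671, 0.0469, 0.0725]
tool_rot: [-0.001, -0.489, 0.872, 0.0]
contact_force: [0.2, 0.9, -0.8]
gripper_width: 0.519
```

Run:
```python
from station import *
from h import *
from go import to
to(.105);print(get_obs()["contact_force"])
I=[]
for n in ("wrist","top","scene"):
    c=read_camera(n); np.savez(n+"8.npz",**c); I.append(c["pixels"][:,:,::-1])
f=lambda i:cv2.resize(i,(400,300),interpolation=cv2.INTER_CUBIC)
cv2.imwrite("pics/tri8.png",np.vstack([np.hstack([f(I[1][160:250,220:340]),f(I[2][150:270,200:360])]),np.hstack([f(I[0]),f(I[0][0:150,180:380])])]))
```

```text
pos [0.4671 0.0469 0.0725] phi 328.57011539581424 q7 -2.3209168867926233 w 0.04433831455218135
target [0.46640571 0.04925275] tx,ty -0.0017 0.0018
[ 0.17164411  0.94291055 -0.80471949]
```

View pics/tri8.png

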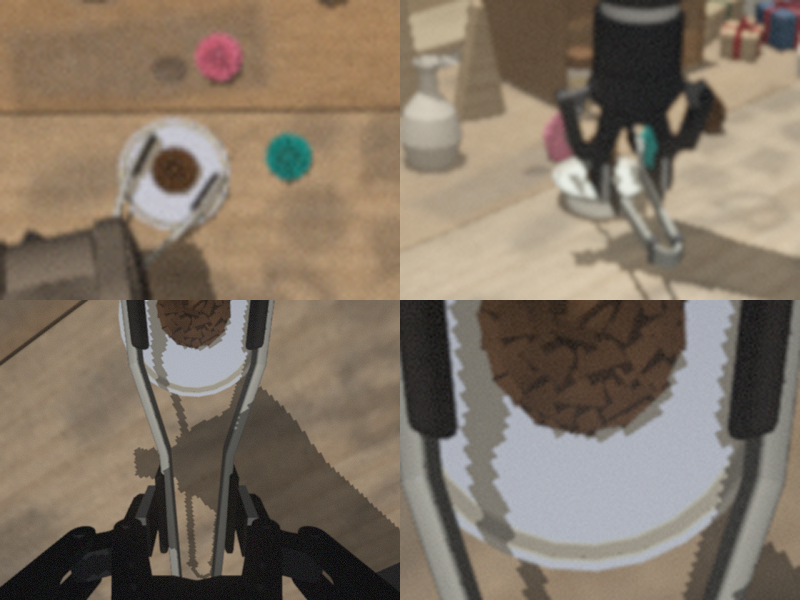

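{"api": "send_rows", "payload": {"commands": [{"translation": [-0.001,0,0],"rot": [0,0,0],"grip": 0.044},{"translation": [-0.001,0,0.003],"rot": [0,0,0],"grip": 0.044},{"translation": [0,0,0.004],"rot": [0,0,0],"grip": 0.044},{"translation": [0,0,0.004],"rot": [0,0,0],"grip": 0.044},{"translation": [0,0,0],"rot": [0,0,0],"grip": 0.044}]}}

```text
t: 9.97
eef_pos: [0.468, 0.0486, 0.0615]
tool_rot: [-0.001, -0.489, 0.872, 0.0]
contact_force: [-0.1, 0.4, -0.7]
gripper_width: 0.516
```

```bash
cat > look.py <<'E'
import sys
from station import *
from h import *
from go import to
k=sys.argv[1]
to(.105);print(get_obs()["contact_force"])
I=[]
for n in ("wrist","top","scene"):
    c=read_camera(n); np.savez(n+k+".npz",**c); I.append(c["pixels"][:,:,::-1])
f=lambda i:cv2.resize(i,(400,300),interpolation=cv2.INTER_CUBIC)
cv2.imwrite(f"pics/tri{k}.png",np.vstack([np.hstack([f(I[1][160:250,220:340]),f(I[2][150:270,200:360])]),np.hstack([f(I[0]),f(I[0][0:150,180:380])])]))
E
python3 look.py 9
```

```text
pos [0.468  0.0486 0.0615] phi 328.5813524800832 q7 -2.322690124535039 w 0.04403895898400728
target [0.46639498 0.04923518] tx,ty 0.0003 0.0017
[-0.07327615  0.35953212 -0.71377442]
```

View pics/tri9.png

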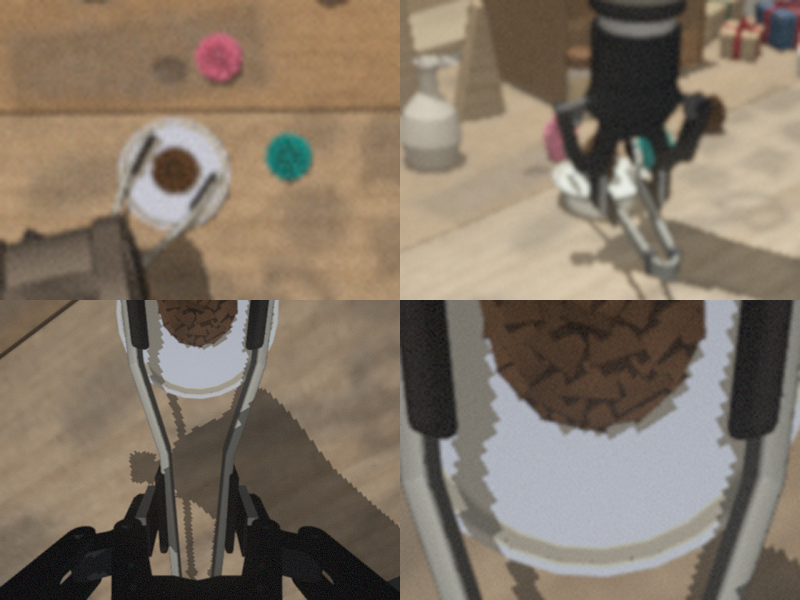

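{"api": "send_rows", "payload": {"commands": [{"translation": [0,0,0.004],"rot": [0,0,0],"grip": 0.044},{"translation": [0,0,0.004],"rot": [0,0,0],"grip": 0.044},{"translation": [0,0,0.003],"rot": [0,0,0],"grip": 0.044},{"translation": [0,0,0],"rot": [0,0,0],"grip": 0.044},{"translation": [0,0,0],"rot": [0,0,0],"grip": 0.044}]}}

```text
t: 10.53
eef_pos: [0.4684, 0.0486, 0.051]
tool_rot: [-0.0, -0.489, 0.872, 0.0]
contact_force: [0.1, 0.7, -0.5]
gripper_width: 0.516
```

```bash
python3 look.py 10
python3 - <<'E'
from h import *
c=np.load("wrist10.npz");W=cloud(c)
phi=np.radians(328.6);d=np.array([np.cos(phi),np.sin(phi)]);n=np.array([-d[1],d[0]]);E=np.array([.468,.0486])
for v in (10,30,50):
    r=W[v];print(v,[ (u,*( (r[u,:2]-E)@n*1000,r[u,2]*1000)) for u in range(190,360,8)] and [(u,round((r[u,:2]-E)@n*1000),round(r[u,2]*1000)) for u in range(170,385,8)])
E
```

```text
pos [0.4684 0.0486 0.051 ] phi 328.5675469060705 q7 -2.321611179669723 w 0.04405587685196629
target [0.46640817 0.04925677] tx,ty 0.0005 0.002
[ 0.0860485   0.68860801 -0.47703744]
10 [(170, 40, 24), (178, 30, 53), (186, 27, 55), (194, 25, 54), (202, 25, 40), (210, 25, 23), (218, 19, 47), (226, 15, 59), (234, 12, 59), (242, 10, 56), (250, 7, 64), (258, 5, 62), (266, 3, 61), (274, 0, 62), (282, -2, 63), (290, -4, 63), (298, -6, 65), (306, -9, 61), (314, -11, 63), (322, -13, 62), (330, -16, 60), (338, -19, 53), (346, -27, 22), (354, -26, 44), (362, -27, 53), (370, -29, 55), (378, -32, 51)]Traceback (most recent call last):
  File "<stdin>", line 5, in <module>
ValueError: cannot convert float NaN to integer
```

View pics/tri10.png

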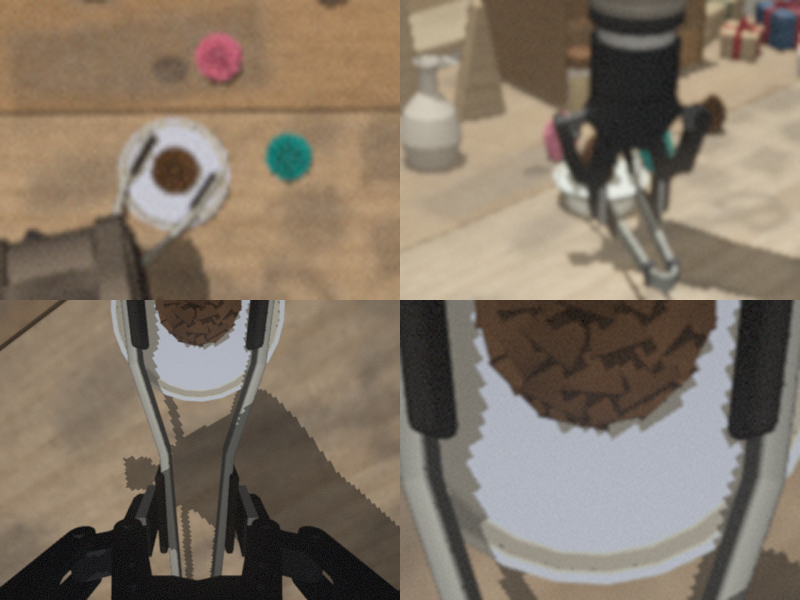

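{"api": "send_rows", "payload": {"commands": [{"translation": [0,0,0],"rot": [0,0,0],"grip": 0.043},{"translation": [0,0,0],"rot": [0,0,0],"grip": 0.042},{"translation": [0,0,0],"rot": [0,0,0],"grip": 0.041},{"translation": [0,0,0],"rot": [0,0,0],"grip": 0.04},{"translation": [0,0,0],"rot": [0,0,0],"grip": 0.039}]}}

```text
t: 11.1
eef_pos: [0.4686, 0.0486, 0.0513]
tool_rot: [0.0, -0.489, 0.872, -0.0]
contact_force: [0.2, 0.0, -0.6]
gripper_width: 0.456
```

{"api": "send_rows", "payload": {"commands": [{"translation": [0,0,0],"rot": [0,0,0],"grip": 0.038},{"translation": [0,0,0],"rot": [0,0,0],"grip": 0.0375},{"translation": [0,0,0],"rot": [0,0,0],"grip": 0.037},{"translation": [0,0,0],"rot": [0,0,0],"grip": 0.0365},{"translation": [0,0,0],"rot": [0,0,0],"grip": 0.036}]}}

```text
t: 11.52
eef_pos: [0.4686, 0.0486, 0.0513]
tool_rot: [-0.0, -0.489, 0.872, -0.0]
contact_force: [0.2, 0.0, -1.4]
gripper_width: 0.42
```

```bash
python3 look.py 11
```

```text
pos [0.4686 0.0486 0.0513] phi 328.56648009109887 q7 -2.3216109791874926 w 0.03584868589355081
target [0.46640919 0.04925843] tx,ty 0.0006 0.0022
[ 0.20810013  0.00378112 -1.42966235]
```

View pics/tri11.png

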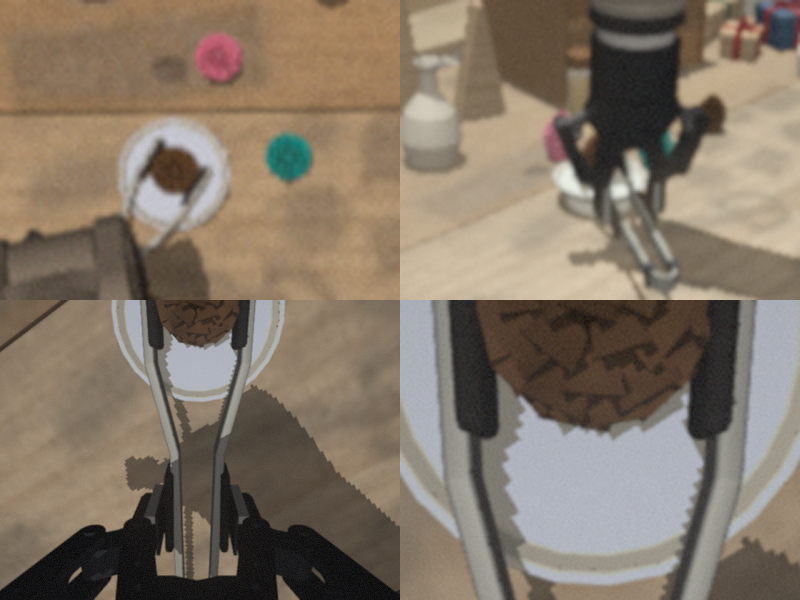

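{"api": "send_rows", "payload": {"commands": [{"translation": [0,0,0],"rot": [0,0,0],"grip": 0.0355},{"translation": [0,0,0],"rot": [0,0,0],"grip": 0.035},{"translation": [0,0,0],"rot": [0,0,0],"grip": 0.0345},{"translation": [0,0,0],"rot": [0,0,0],"grip": 0.034},{"translation": [0,0,0],"rot": [0,0,0],"grip": 0.0335}]}}

```text
t: 12.08
eef_pos: [0.4687, 0.0487, 0.0513]
tool_rot: [0.0, -0.489, 0.872, -0.0]
contact_force: [-0.6, -0.8, -0.8]
gripper_width: 0.396
```

{"api": "send_rows", "payload": {"commands": [{"translation": [0,0,0],"rot": [0,0,0],"grip": 0.033},{"translation": [0,0,0],"rot": [0,0,0],"grip": 0.032},{"translation": [0,0,0],"rot": [0,0,0],"grip": 0.031},{"translation": [0,0,0],"rot": [0,0,0],"grip": 0.03},{"translation": [0,0,0],"rot": [0,0,0],"grip": 0.028}]}}

```text
t: 12.5
eef_pos: [0.4686, 0.0487, 0.0513]
tool_rot: [0.0, -0.489, 0.872, -0.0]
contact_force: [-0.5, -0.2, -0.2]
gripper_width: 0.362
```

{"api": "send_rows", "payload": {"commands": [{"translation": [0,0,0],"rot": [0,0,0],"grip": 0.026},{"translation": [0,0,0],"rot": [0,0,0],"grip": 0.024},{"translation": [0,0,0],"rot": [0,0,0],"grip": 0.022},{"translation": [0,0,0],"rot": [0,0,0],"grip": 0.02},{"translation": [0,0,0],"rot": [0,0,0],"grip": 0.02}], "force": 25}}

```text
t: 12.92
eef_pos: [0.4686, 0.0487, 0.0513]
tool_rot: [0.0, -0.489, 0.872, -0.0]
contact_force: [-0.5, 0.3, -0.2]
gripper_width: 0.358
```

```bash
python3 look.py 12
```

```text
pos [0.4686 0.0487 0.0513] phi 328.56720851683855 q7 -2.3216036154517763 w 0.03053793218946823
target [0.46640849 0.0492573 ] tx,ty 0.0007 0.0022
[-0.54506338  0.34423592 -0.1854522 ]
```

View pics/tri12.png

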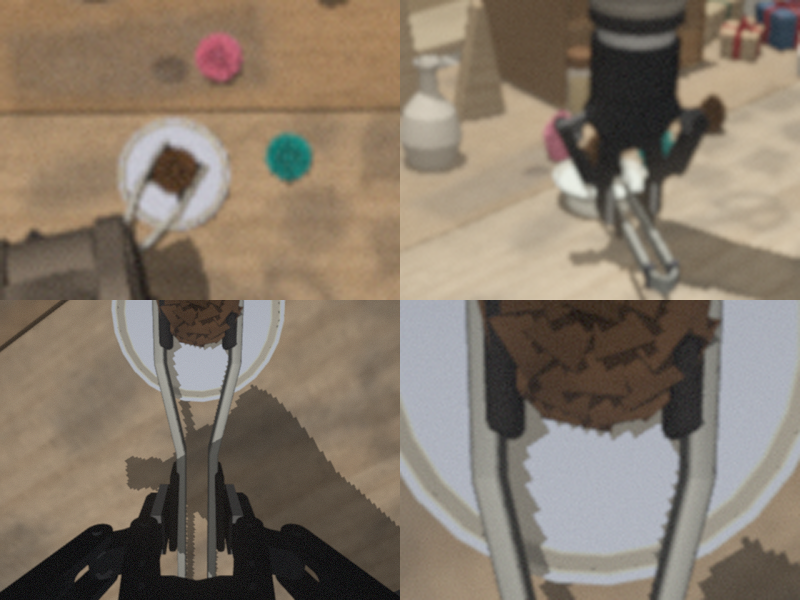

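The fingers stopped at 30.5 mm with the command below that, so the tips are closed on the core and the cone is still upright. Now I'll lift gently.

{"api": "send_rows", "payload": {"commands": [{"translation": [0,0,-0.002],"rot": [0,0,0],"grip": 0.02},{"translation": [0,0,-0.003],"rot": [0,0,0],"grip": 0.02},{"translation": [0,0,-0.004],"rot": [0,0,0],"grip": 0.02},{"translation": [0,0,-0.005],"rot": [0,0,0],"grip": 0.02},{"translation": [0,0,-0.006],"rot": [0,0,0],"grip": 0.02}]}}

```text
t: 13.48
eef_pos: [0.4685, 0.0486, 0.0718]
tool_rot: [-0.0, -0.489, 0.872, 0.0]
contact_force: [-0.1, -0.3, -0.7]
gripper_width: 0.356
```

{"api": "send_rows", "payload": {"commands": [{"translation": [0,0,-0.006],"rot": [0,0,0],"grip": 0.02},{"translation": [0,0,-0.005],"rot": [0,0,0],"grip": 0.02},{"translation": [0,0,-0.003],"rot": [0,0,0],"grip": 0.02},{"translation": [0,0,0],"rot": [0,0,0],"grip": 0.02},{"translation": [0,0,0],"rot": [0,0,0],"grip": 0.02}]}}

```text
t: 13.9
eef_pos: [0.4687, 0.0487, 0.0855]
tool_rot: [0.0, -0.489, 0.872, -0.0]
contact_force: [-0.4, 1.0, -1.0]
gripper_width: 0.354
```

```bash
python3 look.py 13
```

```text
pos [0.4687 0.0487 0.0855] phi 328.566714621129 q7 -2.3252822630195267 w 0.030270373874287253
target [0.46640896 0.04925807] tx,ty 0.0007 0.0023
[-0.44559043  0.97640839 -1.04969648]
```

View pics/tri13.png

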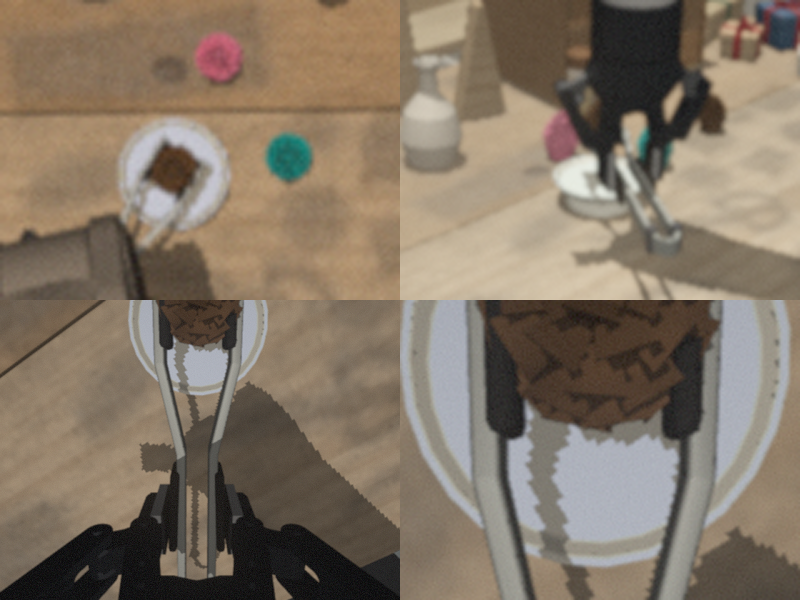

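The cone rises with the tongs: it keeps its place in the wrist view while the dish recedes. I'll keep lifting.

{"api": "send_rows", "payload": {"commands": [{"translation": [0,0,-0.003],"rot": [0,0,0],"grip": 0.02},{"translation": [0,0,-0.005],"rot": [0,0,0],"grip": 0.02},{"translation": [0,0,-0.008],"rot": [0,0,0],"grip": 0.02},{"translation": [0,0,-0.01],"rot": [0,0,0],"grip": 0.02},{"translation": [0,0,-0.012],"rot": [0,0,0],"grip": 0.02}]}}

```text
t: 14.47
eef_pos: [0.4685, 0.0486, 0.1242]
tool_rot: [-0.0, -0.489, 0.872, 0.0]
contact_force: [0.8, 0.3, -1.4]
gripper_width: 0.356
```

{"api": "send_rows", "payload": {"commands": [{"translation": [0,0,-0.012],"rot": [0,0,0],"grip": 0.02},{"translation": [0,0,-0.01],"rot": [0,0,0],"grip": 0.02},{"translation": [0,0,-0.008],"rot": [0,0,0],"grip": 0.02},{"translation": [0,0,-0.005],"rot": [0,0,0],"grip": 0.02},{"translation": [0,0,-0.003],"rot": [0,0,0],"grip": 0.02}]}}

```text
t: 14.88
eef_pos: [0.4689, 0.0487, 0.1622]
tool_rot: [0.001, -0.489, 0.872, -0.0]
contact_force: [0.8, 0.7, -0.7]
gripper_width: 0.356
```

{"api": "send_rows", "payload": {"commands": [{"translation": [0,0,0],"rot": [0,0,0],"grip": 0.02},{"translation": [0,0,0],"rot": [0,0,0],"grip": 0.02},{"translation": [0,0,0],"rot": [0,0,0],"grip": 0.02},{"translation": [0,0,0],"rot": [0,0,0],"grip": 0.02},{"translation": [0,0,0],"rot": [0,0,0],"grip": 0.02}]}}

```text
t: 15.3
eef_pos: [0.4684, 0.0486, 0.1609]
tool_rot: [-0.0, -0.489, 0.872, 0.0]
contact_force: [0.1, -0.3, -0.9]
gripper_width: 0.358
```

```bash
python3 look.py 14
python3 - <<'E'
from h import *
for k in("scene14","wrist14","top14"):
    c=np.load(k+".npz");W=cloud(c)
    p=c["pixels"].astype(int);br=(p[...,0]-p[...,2]>25)&(p[...,0]<150)
    m=(W[...,2]>.06)&(np.hypot(W[...,0]-.557,W[...,1]+.006)<.025)&br
    if m.sum(): q=W[m];print(k,m.sum(),q.mean(0),q[:,2].min(),q[:,2].max())
a=cloud(np.load("top0.npz"));b=cloud(np.load("top14.npz"))
for n,(x,y) in dict(dry=(.587,-.212),vial=(.713,-.131),car=(.393,-.377)).items():
    for W in(a,b):
        m=(W[...,2]>.015)&(W[...,2]<.09)&(np.hypot(W[...,0]-x,W[...,1]-y)<(.06 if n=="car" else .024));print(n,W[m].mean(0).round(4))
E
```

```text
pos [0.4684 0.0486 0.1609] phi 328.56524324202854 q7 -2.334781589416108 w 0.030572457674031522
target [0.46641037 0.04926037] tx,ty 0.0005 0.002
[ 0.12954413 -0.32716186 -0.88872234]
scene14 21 [ 5.64108946e-01 -3.74941458e-04  1.70688230e-01] 0.1451980001882922 0.18110838528285744
wrist14 3991 [ 0.55020661 -0.00268386  0.1685924 ] 0.15302404927608432 0.18186678309221446
top14 158 [ 0.55818473 -0.00651741  0.16883338] 0.15305423607803648 0.18324320909017122
dry [ 0.5869 -0.2125  0.0301]
dry [ 0.5869 -0.2124  0.0305]
vial [ 0.7119 -0.1304  0.0707]
vial [ 0.7117 -0.1303  0.0704]
car [ 0.393  -0.3774  0.0377]
car [ 0.393  -0.377   0.0378]
```

View pics/tri14.png

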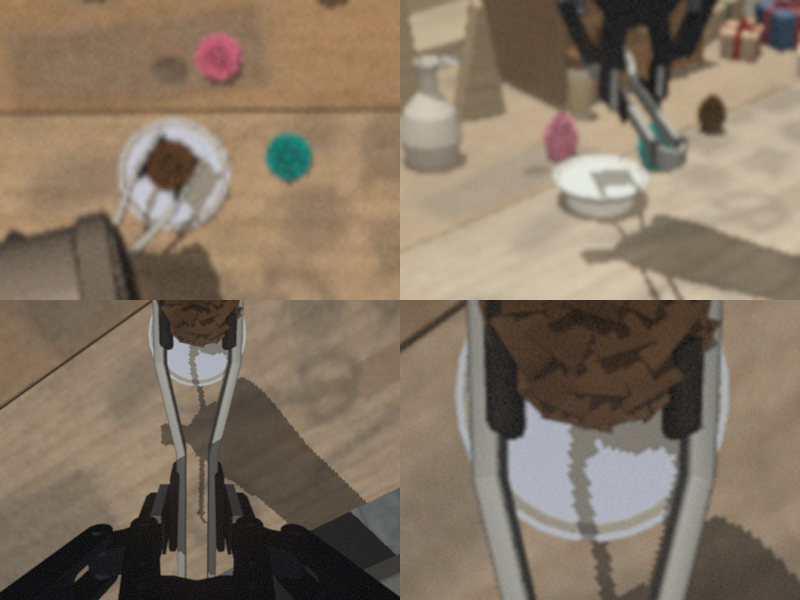

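The cone's top is at about 0.182 m, so its foot is at about 0.130 m. The dish is empty, the hold is steady, and the bystanders have not moved. Handing in.

```bash
python3 -c "
from station import *
print(hand_in())"
```

```text
the job is handed in; nothing more can be done
None
```

I picked up the tongs by their grips, lowered the open tips round the oiled cone and squeezed until they closed on its core where it stood. I then lifted it straight up, and it was still held in the air at hand-in (robot clock about 15.5 s).

- **Height:** in the last pictures the cone's top measured about 0.182 m, so its foot is about 130 mm above the table against the 100 mm needed.
- **Hold:** the cone kept its place between the tips during the lift, and the dish was empty below it. No camera reads the tip forces directly; the finger opening stayed steady at about 30.5 mm.
- **Bystanders:** the dry cone, vial and toy car each measured within 1 mm of where they started.
- **Disagreement:** the fingers stopped at 30.5 mm, while the text gives about 33 mm over the grips on the cone. I put this down to an offset in the opening reading.
- **Slip on the way:** turning the held tongs brought the last joint to -2.957 rad, just inside its -2.96 limit. I turned back about 14° before going on.

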